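# Reject the cracked box, clamp the glued one

### The job

Sort the two tagged cedar boxes: set the red-tagged one down flat in the red reject nest, and set the green-tagged one flat on the clamp's wooden bed, lengthwise between the side lips and between jaw and end stop, and let go of both. Then pump the orange trigger of the clamp, working the jaw by the trigger alone, until the jaw holds the green box tight against the end stop with its spring pad pressed about half-way in, and finish while still holding the trigger squeezed like that. Never press the pad all the way in, since that crushes the box, and leave the other things on the table alone.

Things in the scene. Friction and masses are not known exactly. Their poses are not given: they have to be found in the camera images.
- box_green: closed cedar box with a green square tag on top and on both ends, 60 long (its x) x 46 wide (its y) x 42 mm high, about 0.14 kg (it varies); origin at the centre of its underside, z up
- box_red: the same cedar box, same size and origin, with red tags
- reject_nest: open red plastic tray, fixed for the run, outside 120 (its x) x 150 (its y) x 25 mm high, walls and floor 5 mm thick; origin at the centre of its underside
- clamp: blue trigger clamp screwed to the table. Its x axis is the squeezing direction, level, from the trigger end to the end stop; z up; origin on the table at the clamp's mid-length. In its frame (mm): base plate 80 wide, 12 high, x -40 to 165, narrower behind; fixed white handle, an upright post x -67 to -53, 30 wide, up to z 140; orange trigger behind it (lower x); blue end stop 56 wide, face at x 135, top z 78
- seat (a point): point on the top of the wooden bed under the centre of the green box once it is against the end stop (clamp x 105, y 0, z 28 mm); axes as the clamp's. The bed runs from clamp x -1 to 135. Two side lips stand 6 mm above it, at y -36 to -28 and 28 to 36, x 45 to 135: the channel is 56 mm wide
- handle_grip (a point): centre of the front face (towards the jaw) of the fixed handle, 115 mm above the table, a good height to squeeze; axes as the clamp's. The steel bar (12 wide, top at z 50) runs through under handle and trigger and sticks out behind
- trigger_grip (a point): centre of the rear face (away from the handle) of the orange trigger, 115 mm above the table; moves with it. The trigger is an upright blade 12 mm thick (clamp x), 30 wide, z 60 to 140. Handle and trigger measure 60 mm over their outer faces at rest, 42 fully squeezed. Above z 80 there is nothing else within 80 mm before the handle or behind the trigger
- trigger (a joint): travel of the trigger towards the handle (along clamp x), m: 0 at rest, 0.018 fully squeezed. A spring returns it (1.8 N at rest, 4.5 N squeezed). Moving forward it takes the jaw along one to one, from any position (stepless ratchet, under 1.5 mm lost per stroke); moving back it leaves the jaw behind
- jaw (a joint): travel of the jaw (blue block with bar and pad) along clamp x towards the end stop, m: 0 to 0.075; starts between 0 and 0.015. It resists with 3 N of friction and stays where it is, but has no lock: once the trigger is let go, a squeeze over 3 N relaxes to 3 N. Not to be pushed with the fingers
- pad (a joint): how far the black spring pad on the jaw is pressed in, m: 0 free, 0.022 bottomed; its spring has 700 N/m. Half-way (0.011) is the right squeeze; bottomed crushes the box
- pad_face (a point): centre of the pad's front face (42 wide, 36 high), which meets the box; at jaw 0 and pad 0 it lies at clamp x 33, z 50 mm, and it moves with both. The blue jaw block behind it is 44 wide, its top at z 74; its front lies 30 mm behind the free pad face
- box_plain: bystander: untagged cedar box of the same size
- cup: bystander: small purple cup, 64 mm across, 35 high
- bottle: bystander: amber bottle, 60 mm across, 150 high
- jar: bystander: glass jar, 70 mm across, 85 high
- mallet: bystander: hammer lying on the table
- spatula: bystander: spatula lying on the table

How it is judged:
By the outcome, as a careful person would: the job done as asked, in the order asked, and still so for the second after the job is handed in, while the arm keeps its last pose, push and grip.
It also fails if it takes over 67 s, if anything falls off the work surface, if the arm or the gripper's body presses on something with over 40 N, if the wrist force passes 120 N, or if a joint passes its speed limit or range.

### The arm

A 6-joint arm with a two-finger parallel gripper is mounted at the origin on the work surface. World frame = base frame: x ahead of the robot, y to its left, z up, the work surface at z = 0. Lengths are in m, angles in rad, forces in N, time in s.
With the tool pointing down it reaches from about 0.35 to 0.775 m from the base axis. Payload 5.5 kg.
Tool frame: the origin (TCP) lies between the finger pads; the fingertips stand 17 mm ahead of it and the grasp point (between the pads) lies 2 mm behind it (manip.finger_overhang is the distance from the TCP to the fingertips, in m); y points along the fingers, z is the direction in which the jaws open and shut, and the axes are right-handed (so a half turn about y gives the same grasp; the last joint's range is limited). The gripper opens to 85 mm and grips with 20 to 120 N. Pads are 22 mm wide; open, the fingers measure 114 mm over their backs; the gripper's body (76 mm by 85 mm) begins 54 mm behind the grasp point. The pads swing forward as they close: fully open they stand 13 mm farther back than shut.
Start: joints at [-0.14, 0.313, 0.046, 1.304, 0, 1.431], TCP at [0.575, -0, 0.248] pointing down, gripper open.
Joint ranges: [-2.76, 2.76], [-0.86, 1.69], [-1.03, 1.26], [-2.2, 2.34], [-1.47, 1.5], [-3.14, 3.14]. Speed limits (rad/s): [2.57, 2.57, 3.14, 3.14, 3.14, 3.14].

### API

Orientations are given as a unit quaternion [w, x, y, z].
In Python, from plant import manip gives the robot as it stands.
- The arm moves only by the shell command python3 -m inch 'ROWS'. ROWS is JSON, a list of rows, each an object with "dp": the shift along the tool's x, y, z in mm, a list of three; "rotation": the turn, a rotation vector about the tool's x, y, z in rad, a list of three; "fingers": the closure in counts, from 0 (fully open) to 255 (shut). A call has 1 to 20 rows; each row is the pose to reach, as a shift and turn from the pose commanded when the call began, along the tool's axes at that moment; what a row does not reach only later rows make up. A row lasts 1/8 s, in which the tool goes at most 62.5 mm and 10.7 degrees, less where a joint would pass 70% of its speed; a pose out of reach is approached as far as the arm can. A call with a gripper value outside its range is refused whole. The fingers move at their own pace and stop on an object; the grip force is fixed at half the most. Time passes only in rows, so rows that repeat a pose let the fingers close. It gives the time, the measured TCP pose, the force and the opening at its end, in the units of the state.
- manip.get_obs(): the state, without advancing time (a new reading comes with each control period).
- manip.capture(name): name is "scene" or "side" or "wrist"; returns (picture, depth): 420x560x3 uint8, red, green, blue; 420x560 float32, m along the optical axis (not along the pixel's ray), 0 where there is no reading.
- manip.camera_params(name): a dict with "intrinsics" (3x3 intrinsics, pixels), "R" (3x3) and "t" (3): a world point X has camera coordinates R X + t; the wrist camera has in their place "mount" (4x4, takes a point from camera to tool coordinates, whose origin is the TCP and whose axes are the tool frame's). Camera axes: x right, y down, z forward; pixel columns grow to the right and rows downward; lengths in m; the calibration is good to about 2 mm. The wrist camera is an equidistant fisheye: a pixel r from the principal point sees the ray r / f radians off the axis. A picture is of the moment at which its call begins: read the wrist's pose just before it. camera_params takes no time and is no camera call.
- manip.finish_job(): hands the job in, once; it reports no verdict.
The state is a dict: "t": time; "qpos": joint angles; "qd": joint speeds; "joint_torque": joint torques, N m; "tcp_pos": TCP position; "ee_rot": TCP orientation; "ft_force": force on the tool from outside, world axes, zero at the start; "ft_torque": the same for the moment, N m; "gripper_width": finger opening in m.
Only numpy, scipy, OpenCV 4.12 (cv2) and the standard library are available. Lean on these libraries where they do the work, as an engineer would, in place of code of your own. Each camera call takes 0.05 s, during which the arm holds its last target.

## Working session

There is one attempt and no reset: what is moved stays moved. The work goes in short steps, Python scripts to look and compute and a shell command to move; the robot and the scene stay as the last step left them, time stands still between calls to the robot, and variables do not carry over. Pictures are saved under pics/ and viewed, and the job is handed in when it is done.

```bash
ls; mkdir -p pics; python3 - <<'E'
from plant import manip
import cv2,numpy as np
o=manip.get_obs(); print({k:np.round(v,4).tolist() for k,v in o.items()})
for n in ("scene","side","wrist"):
    p,d=manip.capture(n); cv2.imwrite(f"pics/{n}0.png",p[:,:,::-1]); np.savez(f"pics/{n}0.npz",p=p,d=d)
    c=manip.camera_params(n); print(n,{k:np.round(v,4).tolist() for k,v in c.items() if not isinstance(v,str)})
E
```

```text
pics
{'t': 0.0, 'qpos': [-0.1396, 0.314, 0.045, 1.3036, -0.0, 1.4312], 'qd': [-0.0009, 0.0004, -0.001, 0.0006, -0.0011, -0.0017], 'joint_torque': [-0.0029, -48.0629, 29.8531, 0.0195, -0.0004, -0.0], 'tcp_pos': [0.5745, 0.0001, 0.2474], 'ee_rot': [0.4996, -0.5004, 0.5005, -0.4995], 'ft_force': [-0.1613, -0.6766, -0.072], 'ft_torque': [-0.0004, -0.0028, -0.0121], 'gripper_width': 0.0855}
scene {'intrinsics': [[502.6472, 0.0, 280.9765], [0.0, 502.6472, 210.502], [0.0, 0.0, 1.0]], 'R': [[-0.8747, 0.4844, -0.0169], [0.346, 0.5995, -0.7217], [-0.3394, -0.6371, -0.692]], 't': [0.4761, -0.1605, 1.7663]}
side {'intrinsics': [[455.5714, 0.0, 277.5126], [0.0, 455.5714, 214.242], [0.0, 0.0, 1.0]], 'R': [[0.777, -0.6292, -0.0212], [-0.4107, -0.481, -0.7746], [0.4772, 0.6106, -0.6321]], 't': [-0.4292, 0.3304, 1.0211]}
wrist {'intrinsics': [[325.1923, 0.0, 281.0675], [0.0, 325.1923, 207.5761], [0.0, 0.0, 1.0]], 'mount': [[0.0003, 0.9628, 0.2703, -0.0689], [0.0003, -0.2703, 0.9628, -0.1259], [1.0, -0.0002, -0.0004, -0.0001], [0.0, 0.0, 0.0, 1.0]]}
```

View pics/scene0.png

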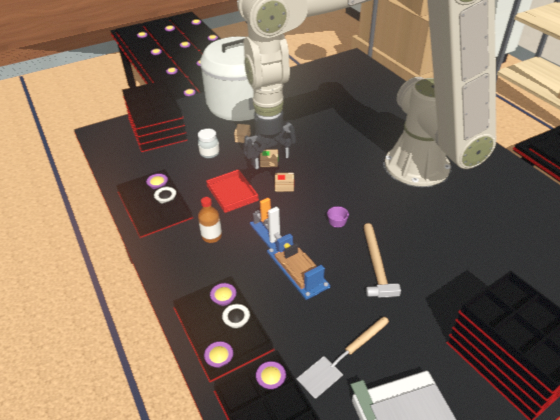

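View pics/side0.png

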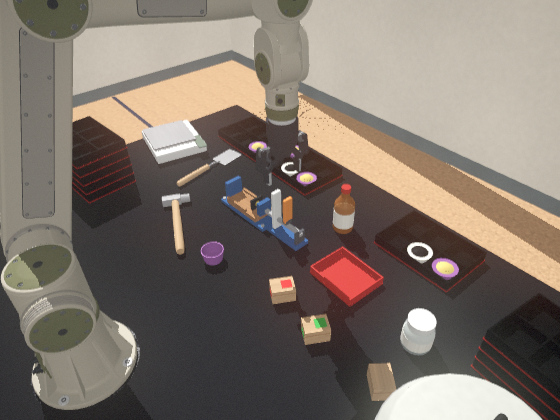

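View pics/wrist0.png

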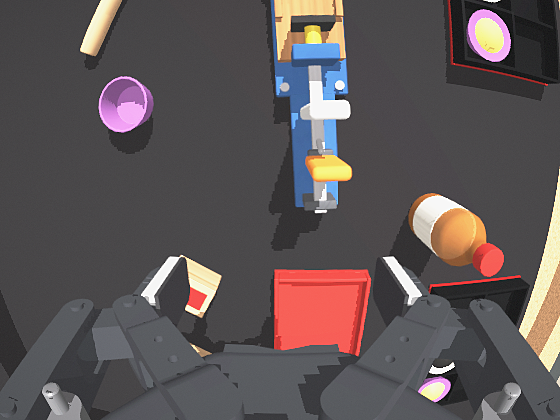

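The scene camera shows the green-tagged box at about (268,157), the red-tagged box at (285,182), the nest at (232,190) and the clamp from (262,215) to (315,280). In the side view they are at (316,328), (284,290), (346,275) and (260,215).

```bash
cat > h.py <<'E'
import numpy as np,cv2
from plant import manip
from scipy.spatial.transform import Rotation as Ro
def Rq(q): return Ro.from_quat([q[1],q[2],q[3],q[0]])
def cloud(n,d):
    c=manip.camera_params(n); K=np.array(c["intrinsics"])
    v,u=np.mgrid[:d.shape[0],:d.shape[1]]
    P=np.dstack([(u-K[0,2])/K[0,0]*d,(v-K[1,2])/K[1,1]*d,d])
    return (P-np.array(c["t"]))@np.array(c["R"])
def hsv(p): return cv2.cvtColor(np.ascontiguousarray(p),cv2.COLOR_RGB2HSV).astype(int)
def cmask(p,name):
    h,s,v=np.moveaxis(hsv(p),2,0)
    return {"red":((h<5)|(h>174))&(s>180)&(v>90),"green":(h>45)&(h<80)&(s>130)&(v>60),
     "blue":(h>100)&(h<118)&(s>120)&(v>60),"orange":(h>10)&(h<22)&(s>200)&(v>150),"wood":(h>8)&(h<20)&(s>60)&(s<190)&(v>110)}[name]
def rect(P):
    (c,wh,a)=cv2.minAreaRect(P[:,:2].astype(np.float32)*1000); return np.round(c,1),np.round(wh,1),round(a,1)
E
python3 - <<'E'
from h import *
for n in ("scene","side"):
    z=np.load(f"pics/{n}0.npz"); p,d=z["p"],z["d"]; W=cloud(n,d)
    ws=(W[...,0]>.3)&(W[...,0]<.95)&(abs(W[...,1])<.45)&(d>0)
    print(n)
    for c in ("red","green","blue","orange","wood"):
        m=(cmask(p,c)&ws).astype(np.uint8)
        k,l,st,ce=cv2.connectedComponentsWithStats(m)
        for i in range(1,k):
            if st[i,4]<25: continue
            Q=W[l==i]; print(c,st[i,4],np.round(ce[i]),"med",np.round(np.median(Q,0)*1000),"z",np.round(np.percentile(Q[:,2],[5,50,95])*1000), rect(Q))
E
```

```text
scene
red 1156 [232. 191.] med [ 625. -191.    6.] z [ 1.  6. 24.] (array([ 622.2, -191.3]), array([159.2, 131.6]), 89.6)
red 67 [206. 202.] med [764. -38. 148.] z [135. 148. 152.] (array([763.4, -42.2]), array([26.2, 24.7]), 21.7)
red 86 [240. 366.] med [874. 393.   1.] z [-3.  1.  5.] (array([869.4, 391.7]), array([  7.7, 159.6]), 89.4)
blue 758 [302. 272.] med [614. 285.  14.] z [ 4. 14. 77.] (array([591.9, 147.1]), array([109.7, 310.9]), 2.7)
blue 118 [285. 241.] med [608. 139.  69.] z [43. 69. 75.] (array([596.2, 132.5]), array([69.9, 22. ]), 20.9)
wood 155 [241. 135.] med [ 475. -438.   31.] z [ 4. 31. 47.] (array([ 562.1, -236.7]), array([491. ,  52.9]), 65.4)
wood 255 [269. 159.] med [ 447. -259.   27.] z [-0. 27. 44.] (array([ 428.6, -295. ]), array([114.4,  59.3]), 57.9)
wood 331 [284. 182.] med [ 464. -120.   31.] z [-1. 31. 44.] (array([ 448.7, -154.4]), array([111.5,  64.2]), 60.0)
wood 213 [265. 208.] med [616.  34. 106.] z [ -1. 106. 141.] (array([587.1, -27.8]), array([219.8,  36.2]), 63.2)
wood 354 [208. 216.] med [769. -28.  98.] z [ 72.  98. 126.] (array([734.5, -8
[... 1213 characters left out ...]
array([193.6,  62.9]), 41.0)
wood 250 [287. 209.] med [610.  23.  99.] z [ -2.  99. 139.] (array([669.5,  99.3]), array([216.8,  32.2]), 49.6)
wood 452 [177. 227.] med [375. 247.  23.] z [13. 23. 27.] (array([383.7, 269.5]), array([239.8,  27. ]), 64.6)
wood 77 [342. 230.] med [741. -68.  13.] z [ 5. 13. 20.] (array([747., -62.]), array([26.9, 56. ]), 45.3)
wood 547 [282. 290.] med [ 451. -145.   38.] z [ 1. 38. 44.] (array([ 472.2, -118.1]), array([95.3, 67.5]), 58.5)
wood 607 [315. 330.] med [ 432. -286.   39.] z [ 4. 39. 44.] (array([ 454.1, -264.1]), array([85.3, 70.7]), 57.2)
wood 234 [375. 370.] med [ 455. -441.   42.] z [10. 42. 44.] (array([ 476.5, -435.7]), array([84.3, 27.5]), 0.2)
```

```bash
python3 - <<'E'
from h import *
c={"red":(.46,-.13),"green":(.44,-.275),"plain":(.465,-.44)}
for n in ("scene","side"):
    z=np.load(f"pics/{n}0.npz"); p,d=z["p"],z["d"]; W=cloud(n,d)
    for k,(x,y) in c.items():
        m=(np.hypot(W[...,0]-x,W[...,1]-y)<.07)&(W[...,2]>.039)&(W[...,2]<.047)&(d>0)
        print(n,k,m.sum(),rect(W[m]) if m.sum()>5 else "")
    # nest rim
    m=(np.hypot(W[...,0]-.625,W[...,1]+.19)<.13)&(W[...,2]>.022)&(W[...,2]<.029)&cmask(p,"red"); print(n,"nest rim",m.sum(),rect(W[m]))
    m=(np.hypot(W[...,0]-.625,W[...,1]+.19)<.13)&(abs(W[...,2]-.005)<.003)&cmask(p,"red"); print(n,"nest floor",m.sum(),rect(W[m]))
    def clamp(nm,x,y,r,z0,z1,ex=None):
        m=(np.hypot(W[...,0]-x,W[...,1]-y)<r)&(W[...,2]>z0)&(W[...,2]<z1)&(d>0)
        if m.sum()>5: print(n,nm,m.sum(),rect(W[m]),"zmed",round(np.median(W[m][:,2])*1000,1))
    clamp("stop top",.6,.275,.06,.075,.082)
    clamp("jaw top",.603,.13,.06,.071,.077)
    clamp("lips",.6,.22,.08,.0325,.036)
    clamp("handle/trig top",.615,.03,.05,.137,.144)
    m=(np.hypot(W[...,0]-.61,W[...,1]-.02)<.07)&(W[...,2]>.138)&(W[...,2]<.144)&(d>0)
    for nm,s in (("white",hsv(p)[...,1]<60),("orange",hsv(p)[...,1]>120)):
        if (m&s).sum()>5: print(nm,(m&s).sum(),rect(W[m&s]))
    m=(abs(W[...,0]-.61)<.05)&(abs(W[...,1]-.03)<.07)&(W[...,2]>.09)&(W[...,2]<.135)&(d>0)
    for nm,s in (("whiteside",hsv(p)[...,1]<60),("orangeside",hsv(p)[...,1]>120)):
        if (m&s).sum()>5: print(nm,(m&s).sum(),rect(W[m&s]))
E
python3 - <<'E'
import cv2
for n,(x,y,w,h) in {"scene":(200,120,140,190),"side":(200,150,210,240)}.items():
    im=cv2.imread(f"pics/{n}0.png")[y:y+h,x:x+w]
    s=min(800//w,600//h); cv2.imwrite(f"pics/{n}0z.png",cv2.resize(im,None,fx=s,fy=s,interpolation=cv2.INTER_CUBIC))
E
```

```text
scene red 160 (array([ 462. , -130.7]), array([52.6, 57.4]), 59.7)
scene green 116 (array([ 445.6, -270.4]), array([47.2, 55.9]), 61.6)
scene plain 106 (array([ 460.6, -454.1]), array([70.7, 44.5]), 52.7)
scene nest rim 112 (array([ 627.1, -190. ]), array([150.4, 121.2]), 89.3)
scene nest floor 647 (array([ 618. , -190.5]), array([160.4, 122.1]), 85.3)
scene stop top 88 (array([599.9, 280.3]), array([54.1, 17. ]), 3.3) zmed 77.6
scene jaw top 70 (array([608.3, 125.2]), array([41.6, 97.7]), 0.8) zmed 73.8
scene lips 100 (array([603.4, 215.2]), array([ 71.4, 148.1]), 3.3) zmed 34.0
scene handle/trig top 43 (array([613.9,  52.7]), array([26.8, 53.6]), 5.9) zmed 139.2
white 27 (array([611.4,  80. ]), array([28.1, 13.2]), 9.7)
orange 24 (array([616. ,  33.1]), array([26.9, 12.5]), 7.0)
whiteside 118 (array([610.4,  79.5]), array([16.4, 32.4]), 86.6)
orangeside 107 (array([614.1,  33. ]), array([31.6, 14.9]), 0.4)
side red 345 (array([ 458. , -135.9]), array([50.2, 59.9]), 60.8)
side green 441 (array([ 441.4, -276. ]), array([48.5, 60.6]), 61.9)
side plain 610 (array([ 456.1, -459.4]), array([62.8, 46.9]), 53.5)
side nest rim 1 (array([ 565.1, -228.8]), array([0., 0.]), 0.0)
side nest floor 5 (array([ 669.9, -168.9]), array([ 54.9, 116. ]), 32.2)
side stop top 49 (array([596.6, 274.9]), array([52.4, 17.6]), 2.0) zmed 77.0
side jaw top 48 (array([610. , 107.6]), array([43.1, 65.8]), 11.5) zmed 73.6
side lips 73 (array([599.2, 218.4]), array([ 73.7, 113. ]), 3.3) zmed 33.8
side handle/trig top 52 (array([608.5,  49. ]), array([30.5, 58.8]), 4.5) zmed 139.2
white 24 (array([606.6,  72.6]), array([30.5, 12.5]), 4.0)
orange 20 (array([609. ,  26.3]), array([27.9, 10.6]), 3.1)
whiteside 127 (array([606. ,  68.4]), array([14.9, 29.5]), 74.3)
orangeside 115 (array([609.3,  22.1]), array([11. , 27.8]), 80.0)
```

View pics/side0z.png

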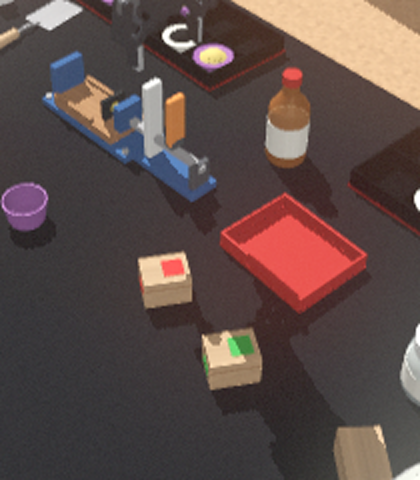

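View pics/scene0z.png

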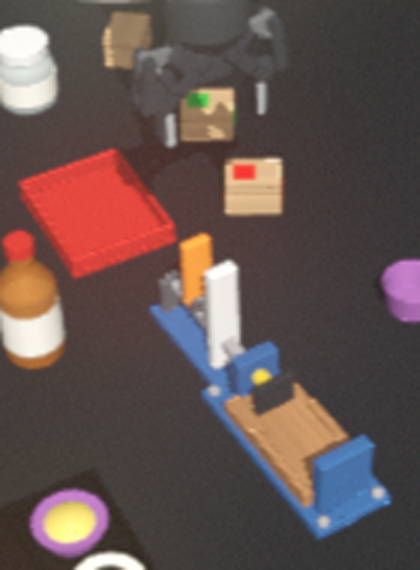

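```bash
python3 -c "
from plant import manip; print(manip.finger_overhang)"; python3 -m inch '[{"dp":[133,67,-115],"rotation":[0,-1.065,0],"fingers":0},{"dp":[133,67,-115],"rotation":[0,-1.065,0],"fingers":0},{"dp":[133,67,-115],"rotation":[0,-1.065,0],"fingers":0},{"dp":[133,67,-115],"rotation":[0,-1.065,0],"fingers":0},{"dp":[133,67,-115],"rotation":[0,-1.065,0],"fingers":0},{"dp":[133,67,-115],"rotation":[0,-1.065,0],"fingers":0},{"dp":[133,67,-115],"rotation":[0,-1.065,0],"fingers":0}]'
cat >> h.py <<'E'
def wray(uv,o,undo=False):
    c=manip.camera_params("wrist"); K=np.array(c["intrinsics"]); M=np.array(c["mount"])
    uv=np.atleast_2d(uv).astype(float)
    a=(uv-[K[0,2],K[1,2]])/K[0,0]; r=np.linalg.norm(a,axis=1)+1e-9
    d=np.c_[np.sin(r)[:,None]*a/r[:,None],np.cos(r)]
    R=Rq(o["ee_rot"]).as_matrix(); 
    return (R@M[:3,3]+o["tcp_pos"]), d@(R@M[:3,:3]).T
def wplane(uv,o,z):
    C,D=wray(uv,o); return C+D*((z-C[2])/D[:,2])[:,None]
def wcloud(d,o):
    v,u=np.mgrid[:d.shape[0],:d.shape[1]]; c=manip.camera_params("wrist"); K=np.array(c["intrinsics"])
    C,D=wray(np.c_[u.ravel(),v.ravel()],o)
    a=np.hypot(u-K[0,2],v-K[1,2])/K[0,0]
    return (C+D*(d.ravel()/np.cos(a.ravel()))[:,None]).reshape(*d.shape,3)
def show(o): print("t %.2f"%o["t"],"tcp",np.round(np.array(o["tcp_pos"])*1000,1),"z-dir deg",np.round(np.degrees(np.arctan2(*Rq(o["ee_rot"]).as_matrix()[[1,0],2])),1),"F",np.round(o["ft_force"],1),"w",round(o["gripper_width"]*1000,1),"q6",np.round(o["qpos"][5],2))
def snap(name,tag):
    o=manip.get_obs(); p,d=manip.capture(name); cv2.imwrite(f"pics/{name}{tag}.png",p[:,:,::-1]); return o,p,d
E
python3 - <<'E'
from h import *
o,p,d=snap("wrist",1); show(o)
W=wcloud(d,o)
print(rect(W[(np.hypot(W[...,0]-.46,W[...,1]+.133)<.055)&(abs(W[...,2]-.042)<.004)]))
print(rect(W[(np.hypot(W[...,0]-.443,W[...,1]+.273)<.055)&(abs(W[...,2]-.042)<.004)]))
np.savez("pics/w1.npz",d=d,p=p)
E
```

```text
0.017
t: 1.02
tcp_pos: [0.4598, -0.133, 0.1811]
ee_rot: [0.684, -0.684, 0.178, -0.177]
ft_force: [0.7, 1.0, -0.6]
gripper_width: 0.0855
t 1.02 tcp [ 459.8 -133.   181.1] z-dir deg 60.9 F [ 0.7  1.  -0.6] w 85.5 q6 0.06
(array([ 458.8, -132.2]), array([46. , 60.2]), 61.1)
(array([ 442.1, -273.3]), array([46.8, 61.3]), 60.5)
```

View pics/wrist1.png

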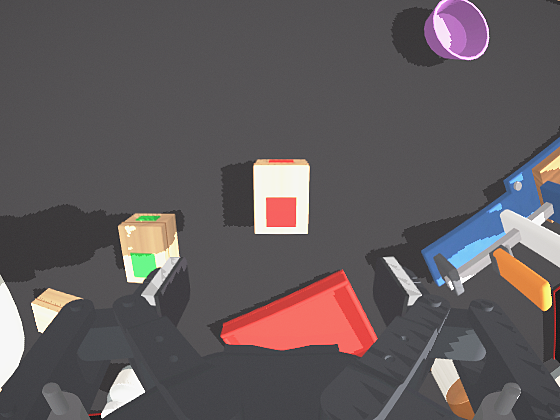

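The wrist view shows the red-tagged box centred between the fingers at (281,197), aligned with them. The green box is at (148,247).

```bash
python3 -m inch '[{"dp":[0,60,0],"rotation":[0,0,0],"fingers":0},{"dp":[0,120,0],"rotation":[0,0,0],"fingers":0},{"dp":[0,150,0],"rotation":[0,0,0],"fingers":0},{"dp":[0,150,0],"rotation":[0,0,0],"fingers":60},{"dp":[0,150,0],"rotation":[0,0,0],"fingers":255},{"dp":[0,150,0],"rotation":[0,0,0],"fingers":255},{"dp":[0,150,0],"rotation":[0,0,0],"fingers":255},{"dp":[0,150,0],"rotation":[0,0,0],"fingers":255},{"dp":[0,150,0],"rotation":[0,0,0],"fingers":255}]'
```

```text
t: 2.2
tcp_pos: [0.4616, -0.1337, 0.0331]
ee_rot: [-0.684, 0.685, -0.176, 0.178]
ft_force: [-0.7, -0.1, 7.9]
gripper_width: 0.045
```

```bash
python3 -m inch '[{"dp":[0,-40,0],"rotation":[0,0,0],"fingers":255},{"dp":[0,-90,0],"rotation":[0,0,0],"fingers":255},{"dp":[60,-90,10],"rotation":[0,0,0],"fingers":255},{"dp":[118,-90,20],"rotation":[0,0,0],"fingers":255},{"dp":[174,-90,29],"rotation":[0,0,0],"fingers":255},{"dp":[174,-60,29],"rotation":[0,0,0],"fingers":255},{"dp":[174,-60,29],"rotation":[0,0,0],"fingers":255}]'
python3 - <<'E'
from h import *
o,p,d=snap("wrist",2); show(o); W=wcloud(d,o)
m=cmask(p,"red")&(abs(W[...,2]-.025)<.003); print(rect(W[m]))
snap("side",2)
E
```

```text
t: 3.08
tcp_pos: [0.6243, -0.1911, 0.0884]
ee_rot: [0.685, -0.684, 0.179, -0.175]
ft_force: [-0.7, 0.4, -2.7]
gripper_width: 0.0451
t 3.08 tcp [ 624.3 -191.1   88.4] z-dir deg 61.0 F [-0.7  0.4 -2.7] w 45.1 q6 0.09
(array([ 624.4, -193.3]), array([150.1, 120.2]), 88.9)
```

View pics/wrist2.png

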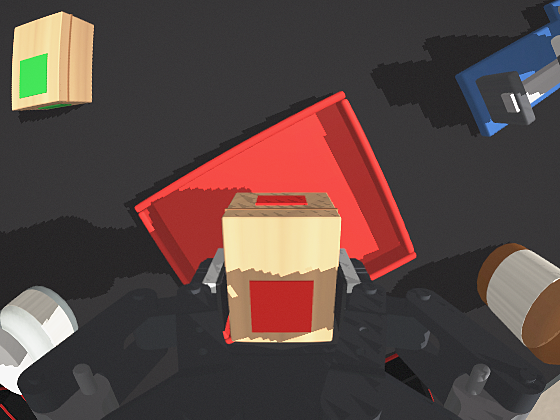

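View pics/side2.png

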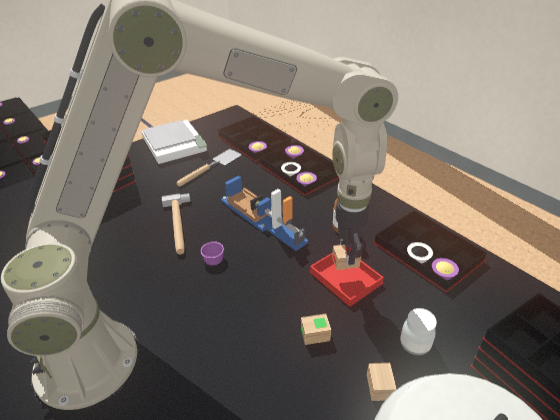

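The red box is held level at (281,270), over the middle of the nest. I'll lower it now.

```bash
python3 -m inch '[{"dp":[0,40,0],"rotation":[0,0,0],"fingers":255},{"dp":[0,50,0],"rotation":[0,0,0],"fingers":255},{"dp":[0,51,0],"rotation":[0,0,0],"fingers":255},{"dp":[0,51,0],"rotation":[0,0,0],"fingers":80},{"dp":[0,51,0],"rotation":[0,0,0],"fingers":80},{"dp":[0,51,0],"rotation":[0,0,0],"fingers":80}]'
```

```text
t: 3.92
tcp_pos: [0.627, -0.1922, 0.0414]
ee_rot: [-0.685, 0.685, -0.176, 0.178]
ft_force: [0.3, -0.5, -0.0]
gripper_width: 0.0586
```

```bash
python3 -m inch '[{"dp":[0,-50,0],"rotation":[0,0,0],"fingers":80},{"dp":[0,-100,0],"rotation":[0,0,0],"fingers":80},{"dp":[-40,-120,-50],"rotation":[0,0,0],"fingers":0},{"dp":[-80,-120,-105],"rotation":[0,0,0],"fingers":0},{"dp":[-123,-120,-160],"rotation":[0,0,0],"fingers":0},{"dp":[-123,-120,-160],"rotation":[0,0,0],"fingers":0},{"dp":[-123,-120,-160],"rotation":[0,0,0],"fingers":0}]'
python3 - <<'E'
from h import *
o,p,d=snap("wrist",3); show(o); W=wcloud(d,o)
m=(np.hypot(W[...,0]-.442,W[...,1]+.273)<.055)&(abs(W[...,2]-.042)<.004); print(rect(W[m]))
E
```

```text
t: 4.8
tcp_pos: [0.4408, -0.273, 0.161]
ee_rot: [-0.684, 0.685, -0.177, 0.178]
ft_force: [0.3, 0.5, 0.9]
gripper_width: 0.0853
t 4.80 tcp [ 440.8 -273.   161. ] z-dir deg 60.9 F [0.3 0.5 0.9] w 85.3 q6 -0.2
(array([ 441.8, -273.6]), array([45.4, 60.2]), 60.6)
```

View pics/wrist3.png

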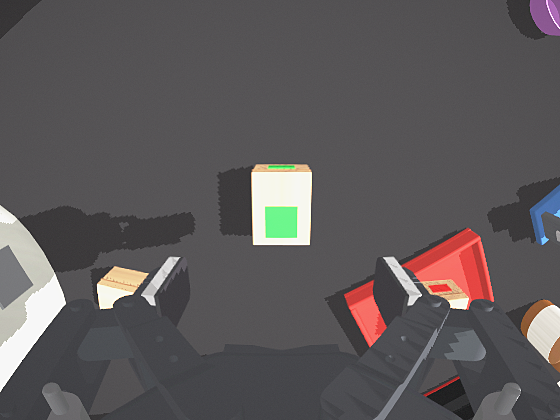

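The green box is centred at (281,205), and the red box sits in the nest at about (440,290).

```bash
python3 -m inch '[{"dp":[0,60,0],"rotation":[0,0,0],"fingers":0},{"dp":[0,110,0],"rotation":[0,0,0],"fingers":0},{"dp":[0,129,0],"rotation":[0,0,0],"fingers":0},{"dp":[0,129,0],"rotation":[0,0,0],"fingers":0},{"dp":[0,129,0],"rotation":[0,0,0],"fingers":60},{"dp":[0,129,0],"rotation":[0,0,0],"fingers":255},{"dp":[0,129,0],"rotation":[0,0,0],"fingers":255},{"dp":[0,129,0],"rotation":[0,0,0],"fingers":255},{"dp":[0,129,0],"rotation":[0,0,0],"fingers":255},{"dp":[0,129,0],"rotation":[0,0,0],"fingers":255}]'
```

```text
t: 6.1
tcp_pos: [0.4425, -0.2732, 0.0329]
ee_rot: [-0.684, 0.685, -0.176, 0.178]
ft_force: [0.8, 1.3, 6.1]
gripper_width: 0.0451
```

```bash
python3 -m inch '[{"dp":[0,-60,0],"rotation":[0,0,0],"fingers":255},{"dp":[0,-120,0],"rotation":[0,0,0],"fingers":255},{"dp":[0,-170,0],"rotation":[0,0,0],"fingers":255},{"dp":[-12,-170,57],"rotation":[0,0,0],"fingers":255},{"dp":[-23,-170,114],"rotation":[0,0.15,0],"fingers":255},{"dp":[-35,-170,171],"rotation":[0,0.3,0],"fingers":255},{"dp":[-46,-170,228],"rotation":[0,0.45,0],"fingers":255},{"dp":[-58,-170,285],"rotation":[0,0.6,0],"fingers":255},{"dp":[-69,-170,342],"rotation":[0,0.75,0],"fingers":255},{"dp":[-81,-170,399],"rotation":[0,0.9,0],"fingers":255},{"dp":[-92,-170,455],"rotation":[0,1.01,0],"fingers":255},{"dp":[-104,-170,512],"rotation":[0,1.01,0],"fingers":255},{"dp":[-104,-170,512],"rotation":[0,1.01,0],"fingers":255},{"dp":[-104,-170,512],"rotation":[0,1.01,0],"fingers":255},{"dp":[-104,-170,512],"rotation":[0,1.01,0],"fingers":255}]'
python3 - <<'E'
from h import *
o,p,d=snap("wrist",4); show(o); W=wcloud(d,o); np.savez("pics/w4.npz",p=p,d=d)
snap("scene",4); snap("side",4)
for nm,r in (("stop top",(.27,.30,.075,.081)),("lips",(.15,.29,.0325,.0355)),("jaw top",(.09,.15,.071,.077)),("bed",(.1,.29,.026,.0295)),("boxbot",(.0,.4,.15,.25)),("handle",(.05,.1,.137,.143))):
    m=(W[...,1]>r[0])&(W[...,1]<r[1])&(W[...,2]>r[2])&(W[...,2]<r[3])&(abs(W[...,0]-.6)<.06)&(d>0)
    if nm=="boxbot": m&=cmask(p,"wood")|cmask(p,"green")
    if m.sum()>8: print(nm,m.sum(),rect(W[m]))
E
```

```text
t: 7.98
tcp_pos: [0.5979, 0.2246, 0.2014]
ee_rot: [-0.513, 0.513, -0.486, 0.486]
ft_force: [-0.2, 0.5, -1.5]
gripper_width: 0.0447
t 7.97 tcp [597.9 224.6 201.4] z-dir deg 3.1 F [-0.2  0.5 -1.5] w 44.7 q6 1.75
stop top 1477 (array([597.9, 278.6]), array([55.7, 15.8]), 3.2)
lips 857 (array([599.5, 246.5]), array([72. , 48.7]), 2.9)
bed 2729 (array([599. , 253.6]), array([55.7, 66.1]), 3.6)
boxbot 7410 (array([596.5, 225.2]), array([50.7, 61.7]), 2.7)
```

View pics/wrist4.png

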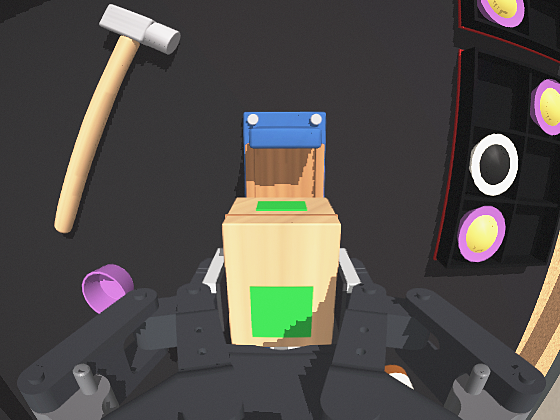

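View pics/scene4.png

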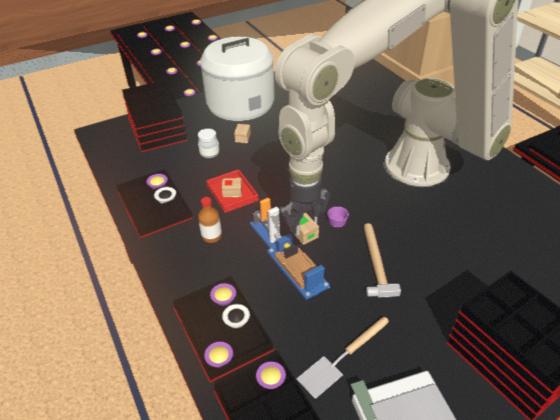

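The green box is held square at (281,270). The bed and end stop lie ahead at (285,150). The scene view confirms the red box in the nest at (232,187). I'll stop just above the bed and check the lateral fit.

```bash
python3 -m inch '[{"dp":[-9,0,3],"rotation":[0,0,0],"fingers":255},{"dp":[-9,60,3],"rotation":[0,0,0],"fingers":255},{"dp":[-9,110,3],"rotation":[0,0,0],"fingers":255},{"dp":[-9,126,3],"rotation":[0,0,0],"fingers":255},{"dp":[-9,126,3],"rotation":[0,0,0],"fingers":255},{"dp":[-9,126,3],"rotation":[0,0,0],"fingers":255}]'
python3 - <<'E'
from h import *
o,p,d=snap("wrist",5); show(o); W=wcloud(d,o)
snap("side",5)
for nm,r in (("stop top",(.25,.30,.075,.081)),("lips",(.15,.29,.0325,.0355)),("bed",(.1,.29,.026,.0295))):
    m=(W[...,1]>r[0])&(W[...,1]<r[1])&(W[...,2]>r[2])&(W[...,2]<r[3])&(abs(W[...,0]-.6)<.06)&(d>0)
    if m.sum()>8: print(nm,m.sum(),rect(W[m]))
h=cmask(p,"green"); k,l,st,ce=cv2.connectedComponentsWithStats(h.astype(np.uint8))
for i in range(1,k):
    if st[i,4]>100: print(st[i],np.median(W[l==i],0),rect(W[l==i]))
E
```

```text
t: 8.88
tcp_pos: [0.6026, 0.2356, 0.0778]
ee_rot: [0.515, -0.512, 0.485, -0.487]
ft_force: [0.8, 0.3, 0.6]
gripper_width: 0.0451
t 8.88 tcp [602.6 235.6  77.8] z-dir deg 3.1 F [0.8 0.3 0.6] w 45.1 q6 1.76
stop top 5721 (array([598.1, 275.8]), array([56.1, 22.6]), 3.7)
lips 693 (array([600.5, 234.1]), array([ 72.1, 105.5]), 3.3)
bed 203 (array([575.6, 230. ]), array([142.4,  46.5]), 68.5)
[256 202  52   9 441] [0.60082611 0.26643928 0.06625833] (array([604.4, 282.6]), array([39.8, 21.2]), 77.9)
[ 250  286   63   51 3049] [0.60290066 0.22687026 0.08822786] (array([601. , 258.3]), array([25.9, 92.1]), 3.4)
```

View pics/wrist5.png

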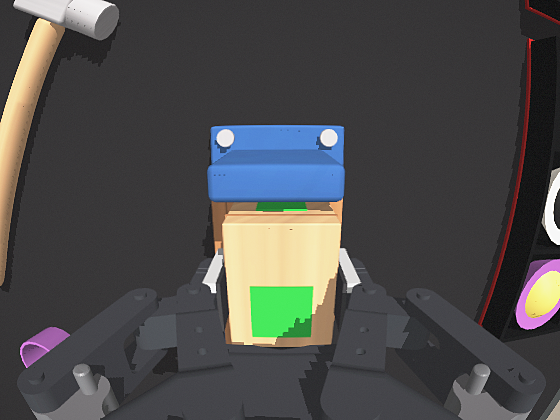

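View pics/side5.png

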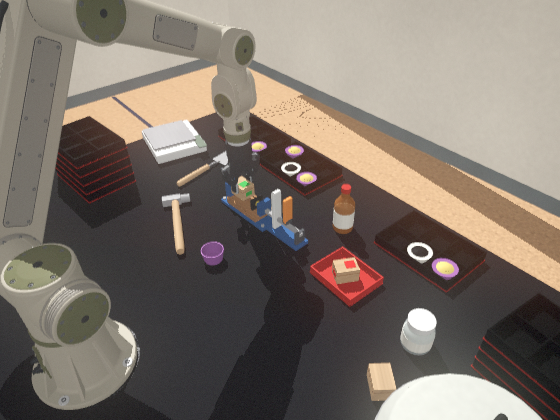

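The box is lined up with the stop: the green tag is at (281,312) and the lips are visible on both sides. I'll shift it 2 mm sideways, set it down and release.

```bash
python3 -m inch '[{"dp":[2,4,-2.5],"rotation":[0,0,0],"fingers":255},{"dp":[2,10,-2.5],"rotation":[0,0,0],"fingers":255},{"dp":[2,15,-2.5],"rotation":[0,0,0],"fingers":255},{"dp":[2,17,-2.5],"rotation":[0,0,0],"fingers":255},{"dp":[2,17,-2.5],"rotation":[0,0,0],"fingers":255},{"dp":[2,17,-2.5],"rotation":[0,0,0],"fingers":255}]'
```

```text
t: 9.72
tcp_pos: [0.5983, 0.233, 0.0609]
ee_rot: [0.514, -0.513, 0.486, -0.486]
ft_force: [-5.4, -2.0, 14.7]
gripper_width: 0.0452
```

```bash
python3 -m inch '[{"dp":[0,-0.5,0],"rotation":[0,0,0],"fingers":80},{"dp":[0,-0.5,0],"rotation":[0,0,0],"fingers":80},{"dp":[0,-0.5,0],"rotation":[0,0,0],"fingers":60},{"dp":[0,-50,0],"rotation":[0,0,0],"fingers":60},{"dp":[0,-100,0],"rotation":[0,0,0],"fingers":60},{"dp":[10,-150,0],"rotation":[0,0,0],"fingers":60},{"dp":[60,-160,0],"rotation":[0,0,0],"fingers":60},{"dp":[60,-160,0],"rotation":[0,0,0],"fingers":60},{"dp":[60,-160,0],"rotation":[0,0,0],"fingers":60}]'
python3 - <<'E'
from h import *
o,p,d=snap("wrist",6); show(o); W=wcloud(d,o); np.savez("pics/w6.npz",p=p,d=d,tcp=o["tcp_pos"],rot=o["ee_rot"])
snap("side",6)
for nm,r in (("stop top",(.25,.30,.075,.081)),("lips",(.15,.29,.0325,.0355)),("box top",(.17,.28,.067,.0725)),("jaw top",(.09,.16,.072,.077)),("handle/trig",(-.02,.1,.137,.143))):
    m=(W[...,1]>r[0])&(W[...,1]<r[1])&(W[...,2]>r[2])&(W[...,2]<r[3])&(abs(W[...,0]-.6)<.06)&(d>0)
    if m.sum()>8: print(nm,m.sum(),rect(W[m]))
for nm,s in (("white",hsv(p)[...,1]<60),("orange",hsv(p)[...,1]>120)):
    if (m&s).sum()>5: print(nm,(m&s).sum(),rect(W[m&s]))
E
```

```text
t: 10.85
tcp_pos: [0.6015, 0.173, 0.2177]
ee_rot: [-0.513, 0.514, -0.487, 0.486]
ft_force: [-0.2, 0.3, 0.1]
gripper_width: 0.0651
t 10.85 tcp [601.5 173.  217.7] z-dir deg 3.1 F [-0.2  0.3  0.1] w 65.1 q6 1.67
stop top 1318 (array([597.9, 278.5]), array([55.2, 16.3]), 3.0)
lips 1497 (array([601.2, 220.8]), array([ 72.6, 100.2]), 3.5)
box top 3867 (array([601.6, 220.2]), array([ 52.4, 102.5]), 3.4)
jaw top 814 (array([605.9, 133.3]), array([43.4, 16.2]), 3.4)
handle/trig 475 (array([609.1,  77. ]), array([29.2, 13.9]), 1.8)
white 475 (array([609.1,  77. ]), array([29.2, 13.9]), 1.8)
```

View pics/wrist6.png

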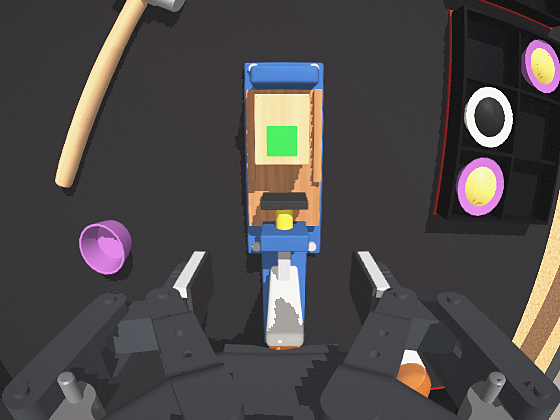

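The box is in the channel at (282,130), with the pad at (285,200). It sits towards the left lip, so I'll check that it is flat.

```bash
python3 - <<'E'
from h import *
z=np.load("pics/w6.npz"); p,d=z["p"],z["d"]; o={"tcp_pos":z["tcp"],"ee_rot":z["rot"]}; W=wcloud(d,o)
dirx=np.array([-.0555,.9985]); seat=np.array([.5999,.2407])
C=np.dstack([(W[...,:2]-seat)@dirx*1000+105,(W[...,:2]-seat)@np.array([-dirx[1],dirx[0]])*1000,W[...,2]*1000])
v,u=np.mgrid[:420,:560]
m=(v>97)&(v<160)&(u>257)&(u<308); Q=C[m]
A=np.c_[Q[:,0]-100,Q[:,1],np.ones(len(Q))]; print("plane",np.linalg.lstsq(A,Q[:,2],rcond=None)[0])
m=(C[...,2]>67)&(C[...,2]<73)&(v>85)&(v<175)&(C[...,0]>60)&(C[...,0]<134.0); print("box top clampframe",rect(C[m]/1000))
m=(C[...,2]>32)&(C[...,2]<37)&(C[...,0]>50)&(C[...,0]<134); Q=C[m]; print("lips y pct",np.percentile(Q[Q[:,1]>20][:,1],[2,98]) if (Q[:,1]>20).any() else 0,np.percentile(Q[Q[:,1]<-20][:,1],[2,98]))
m=(u>262)&(u<305)&(v>190)&(v<212)&(hsv(p)[...,2]<70); Q=C[m]; print("pad",Q.shape,np.percentile(Q,[2,50,98],0).round(1))
m=(C[...,2]>72)&(C[...,2]<76)&(abs(C[...,1])<25)&(C[...,0]<40); print("jaw top",rect(C[m]/1000))
m=(C[...,2]>137)&(C[...,2]<143)&(abs(C[...,1])<25)&(C[...,0]<0); print("handle",rect(C[m]/1000))
E
```

```text
plane [2.21571721e-02 7.74341123e-03 7.16666976e+01]
box top clampframe (array([97.8,  2. ]), array([46.3, 58.7]), 89.9)
lips y pct [27.78546965 35.77675369] [-349.29274169  -28.1260999 ]
pad (365, 3) [[ 27.4 -18.2  38.4]
 [ 35.2   1.6  54.8]
 [ 35.6  18.6  68.4]]
jaw top (array([-25.3,   0.3]), array([43.3, 61.8]), 88.8)
handle (array([-59. ,  -0.1]), array([29.2, 13.9]), 88.6)
```

The box lies flat and aligned at clamp x 97.8, y 2, clear of both lips. The pad face is at x 35.6, so the jaw is at about 2.6 mm. Next I move over the handle and trigger.

```bash
python3 -m inch '[{"dp":[60,0,2],"rotation":[0,-0.18,0],"fingers":12},{"dp":[120,0,2],"rotation":[0,-0.36,0],"fingers":12},{"dp":[120,0,2],"rotation":[0,-0.54,0],"fingers":12},{"dp":[120,0,2],"rotation":[0,-0.72,0],"fingers":12},{"dp":[120,0,2],"rotation":[0,-0.9,0],"fingers":12},{"dp":[120,0,2],"rotation":[0,-1.08,0],"fingers":12},{"dp":[120,0,2],"rotation":[0,-1.26,0],"fingers":12},{"dp":[120,0,2],"rotation":[0,-1.44,0],"fingers":12},{"dp":[120,0,2],"rotation":[0,-1.572,0],"fingers":12},{"dp":[120,0,2],"rotation":[0,-1.572,0],"fingers":12},{"dp":[120,0,2],"rotation":[0,-1.572,0],"fingers":12}]'
cat >> h.py <<'E'
dirx=np.array([-.0555,.9985]); seat=np.array([.5999,.2407])
def toclamp(W): 
    return np.concatenate([((W[...,:2]-seat)@dirx*1000+105)[...,None],((W[...,:2]-seat)@np.array([-dirx[1],dirx[0]])*1000)[...,None],W[...,2:]*1000],-1)
E
python3 - <<'E'
from h import *
o,p,d=snap("wrist",7); show(o); C=toclamp(wcloud(d,o)); np.savez("pics/w7.npz",p=p,d=d,tcp=o["tcp_pos"],rot=o["ee_rot"])
print("tcp clamp",toclamp(np.array(o["tcp_pos"])).round(1))
m=(C[...,2]>136)&(C[...,2]<144)&(abs(C[...,1])<25)&(C[...,0]<-40)&(C[...,0]>-130); s=hsv(p)[...,1]
print("white",rect(C[m&(s<60)]/1000),"orange",rect(C[m&(s>120)]/1000))
E
```

```text
t: 12.32
tcp_pos: [0.6101, 0.054, 0.2178]
ee_rot: [0.707, -0.707, -0.019, 0.02]
ft_force: [0.4, -0.8, 0.0]
gripper_width: 0.0817
t 12.32 tcp [610.1  54.  217.8] z-dir deg 93.1 F [ 0.4 -0.8  0. ] w 81.7 q6 -0.1
tcp clamp [-8.200e+01  2.000e-01  2.178e+02]
white (array([-59.9,   0.7]), array([29.3, 13.7]), 89.2) orange (array([-106.8,    0.6]), array([12.2, 29.2]), 0.7)
```

View pics/wrist7.png

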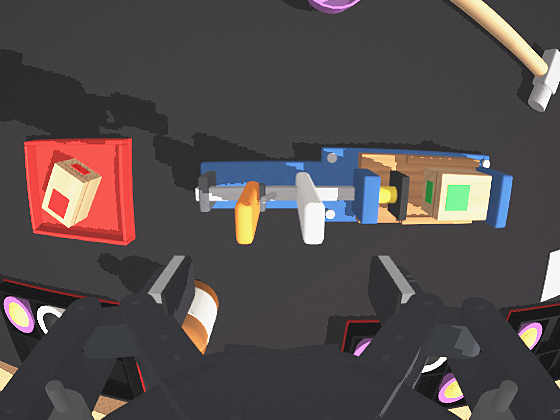

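The fingers straddle handle (310,210) and trigger (247,210). The jaw, pad and green box are all visible on the right at (365–500,195). I'll descend and close up to contact.

```bash
python3 -m inch '[{"dp":[0,50,-1],"rotation":[0,0,0],"fingers":12},{"dp":[0,90,-1],"rotation":[0,0,0],"fingers":12},{"dp":[0,106,-1],"rotation":[0,0,0],"fingers":12},{"dp":[0,106,-1],"rotation":[0,0,0],"fingers":12},{"dp":[0,106,-1],"rotation":[0,0,0],"fingers":60},{"dp":[0,106,-1],"rotation":[0,0,0],"fingers":70},{"dp":[0,106,-1],"rotation":[0,0,0],"fingers":70}]'
python3 - <<'E'
from h import *
o,p,d=snap("wrist",8); show(o); print("tcp clamp",toclamp(np.array(o["tcp_pos"])).round(1))
E
```

```text
t: 13.25
tcp_pos: [0.6111, 0.0524, 0.1135]
ee_rot: [-0.707, 0.707, 0.021, -0.019]
ft_force: [0.1, 0.9, -0.4]
gripper_width: 0.0621
t 13.25 tcp [611.1  52.4 113.5] z-dir deg 93.2 F [ 0.1  0.9 -0.4] w 62.1 q6 -0.1
tcp clamp [-83.7  -0.7 113.5]
```

View pics/wrist8.png

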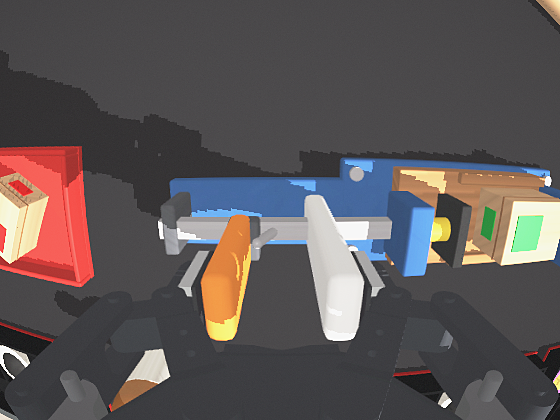

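The fingers stand just off the trigger (225,280) and the handle (335,270). First stroke, then return.

```bash
python3 -m inch '[{"dp":[0,0,2],"rotation":[0,0,0],"fingers":84},{"dp":[0,0,4.5],"rotation":[0,0,0],"fingers":98},{"dp":[0,0,7],"rotation":[0,0,0],"fingers":112},{"dp":[0,0,9],"rotation":[0,0,0],"fingers":124},{"dp":[0,0,9],"rotation":[0,0,0],"fingers":124},{"dp":[0,0,9],"rotation":[0,0,0],"fingers":124}]'
cat >> h.py <<'E'
def look(tag):
    o,p,d=snap("wrist",tag); show(o); print("tcp clamp",toclamp(np.array(o["tcp_pos"])).round(1))
    C=toclamp(wcloud(d,o)); H=hsv(p); ok=(d>0)
    def rng(nm,m,q=(1,99)):
        if m.sum()>10: print(nm,m.sum(),"x",np.percentile(C[m][:,0],q).round(1))
    blue=cmask(p,"blue")
    # jaw block top, z 74
    rng("jaw top",blue&(abs(C[...,2]-74)<2.5)&(C[...,0]<110)&(abs(C[...,1])<22))
    rng("stop top",blue&(abs(C[...,2]-78)<3)&(C[...,0]>115))
    dark=(H[...,2]<75)&(C[...,2]>62)&(C[...,2]<70)&(abs(C[...,1])<20)&(C[...,0]>20)&(C[...,0]<120)
    rng("pad top",dark,(3,97))
    w=(C[...,2]>67)&(C[...,2]<74)&(C[...,0]>45)&(C[...,0]<134)&(H[...,2]>110)&~blue&(abs(C[...,1])<30)
    rng("box top",w,(2,98))
    m=(C[...,2]>134)&(C[...,2]<144)&(C[...,0]>-130)&(C[...,0]<-40)&(abs(C[...,1])<20)
    rng("handle",m&(H[...,1]<60)); rng("trigger",m&(H[...,1]>120))
    np.savez(f"pics/L{tag}.npz",p=p,C=C)
E
python3 - <<'E'
from h import *
look(9)
E
```

```text
t: 14.05
tcp_pos: [0.6109, 0.0607, 0.1141]
ee_rot: [-0.706, 0.707, 0.021, -0.019]
ft_force: [-1.3, -2.7, 8.2]
gripper_width: 0.0439
t 14.05 tcp [610.9  60.7 114.1] z-dir deg 93.2 F [-1.3 -2.7  8.2] w 43.9 q6 -0.09
tcp clamp [-75.3  -1.  114.1]
jaw top 1631 x [ 3.2 18.4]
stop top 37 x [134.1 138.6]
pad top 337 x [40.6 42.5]
box top 3691 x [ 67.2 125. ]
handle 3563 x [-114.8  -43. ]
trigger 2110 x [-96.7 -85. ]
```

View pics/wrist9.png

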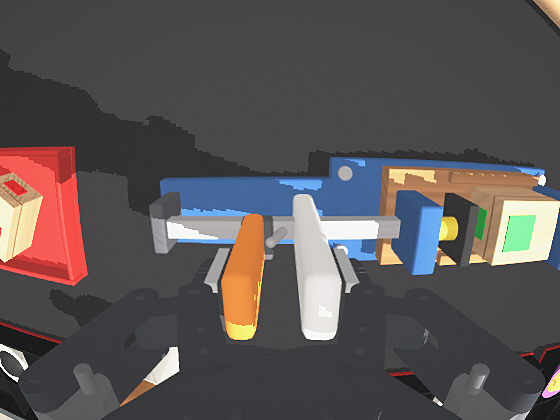

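Stroke 1 worked: the jaw front is at clamp x 18.4, so the jaw is at about 15 mm. The force is low. Second stroke.

```bash
python3 -m inch '[{"dp":[0,0,-4.5],"rotation":[0,0,0],"fingers":98},{"dp":[0,0,-9],"rotation":[0,0,0],"fingers":70},{"dp":[0,0,-9],"rotation":[0,0,0],"fingers":68},{"dp":[0,0,-9],"rotation":[0,0,0],"fingers":68},{"dp":[0,0,-7],"rotation":[0,0,0],"fingers":84},{"dp":[0,0,-4.5],"rotation":[0,0,0],"fingers":98},{"dp":[0,0,-2],"rotation":[0,0,0],"fingers":112},{"dp":[0,0,0],"rotation":[0,0,0],"fingers":124},{"dp":[0,0,0],"rotation":[0,0,0],"fingers":124},{"dp":[0,0,0],"rotation":[0,0,0],"fingers":124}]'
python3 - <<'E'
from h import *
look(10)
E
```

```text
t: 15.35
tcp_pos: [0.6103, 0.0607, 0.1134]
ee_rot: [-0.706, 0.707, 0.02, -0.019]
ft_force: [-1.7, -3.2, 6.2]
gripper_width: 0.0441
t 15.35 tcp [610.3  60.7 113.4] z-dir deg 93.2 F [-1.7 -3.2  6.2] w 44.1 q6 -0.09
tcp clamp [-75.3  -0.3 113.4]
jaw top 1516 x [17.7 33.2]
stop top 30 x [133.5 138.1]
pad top 341 x [55.1 57. ]
box top 3670 x [ 67.1 125.2]
handle 3556 x [-115.8  -42.6]
trigger 2116 x [-96.7 -84.9]
```

View pics/wrist10.png

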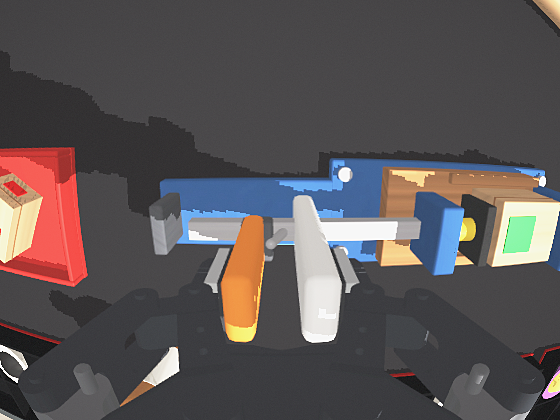

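Stroke 2: the jaw front is at 33.2, a gain of 14.8 mm. The pad is free and close to the box at (470–490,230). Third stroke.

```bash
python3 -m inch '[{"dp":[0,0,-4.5],"rotation":[0,0,0],"fingers":98},{"dp":[0,0,-9],"rotation":[0,0,0],"fingers":70},{"dp":[0,0,-9],"rotation":[0,0,0],"fingers":68},{"dp":[0,0,-9],"rotation":[0,0,0],"fingers":68},{"dp":[0,0,-7],"rotation":[0,0,0],"fingers":84},{"dp":[0,0,-4.5],"rotation":[0,0,0],"fingers":98},{"dp":[0,0,-2],"rotation":[0,0,0],"fingers":112},{"dp":[0,0,0],"rotation":[0,0,0],"fingers":124},{"dp":[0,0,0],"rotation":[0,0,0],"fingers":124},{"dp":[0,0,0],"rotation":[0,0,0],"fingers":124}]'
python3 - <<'E'
from h import *
look(11)
E
```

```text
t: 16.65
tcp_pos: [0.6103, 0.0607, 0.1137]
ee_rot: [-0.706, 0.707, 0.02, -0.019]
ft_force: [-2.4, -4.5, 7.8]
gripper_width: 0.0442
t 16.65 tcp [610.3  60.7 113.7] z-dir deg 93.2 F [-2.4 -4.5  7.8] w 44.2 q6 -0.09
tcp clamp [-75.3  -0.4 113.7]
jaw top 1393 x [31.4 47. ]
stop top 35 x [133.9 137.4]
pad top 357 x [66.1 73.4]
box top 3316 x [ 74.9 131.1]
handle 3536 x [-115.2  -43.4]
trigger 2094 x [-96.6 -85. ]
```

View pics/wrist11.png

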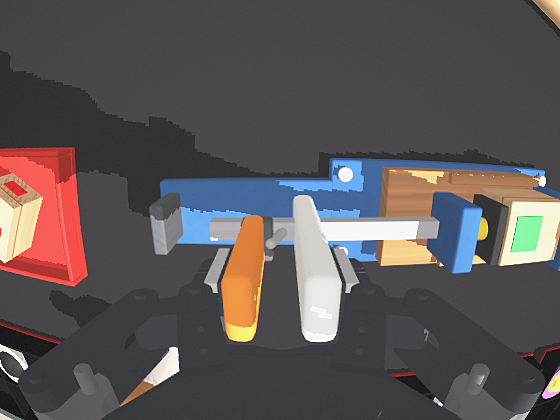

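Stroke 3: the box is against the stop (rear at 74.9) and the jaw front is at 47.0, so the pad is in about 2 mm. The last stroke needs about 9 mm more. I'll make it short and then measure.

```bash
python3 -m inch '[{"dp":[0,0,-4.5],"rotation":[0,0,0],"fingers":98},{"dp":[0,0,-9],"rotation":[0,0,0],"fingers":70},{"dp":[0,0,-9],"rotation":[0,0,0],"fingers":68},{"dp":[0,0,-9],"rotation":[0,0,0],"fingers":68},{"dp":[0,0,-7.5],"rotation":[0,0,0],"fingers":80},{"dp":[0,0,-5.5],"rotation":[0,0,0],"fingers":92},{"dp":[0,0,-3.5],"rotation":[0,0,0],"fingers":103},{"dp":[0,0,-3.5],"rotation":[0,0,0],"fingers":103},{"dp":[0,0,-3.5],"rotation":[0,0,0],"fingers":103}]'
python3 - <<'E'
from h import *
look(12); snap("side",12); snap("scene",12)
E
```

```text
t: 17.82
tcp_pos: [0.6105, 0.0572, 0.1129]
ee_rot: [-0.706, 0.707, 0.02, -0.019]
ft_force: [-0.0, -4.9, 4.1]
gripper_width: 0.0511
t 17.82 tcp [610.5  57.2 112.9] z-dir deg 93.2 F [-0.  -4.9  4.1] w 51.1 q6 -0.09
tcp clamp [-78.8  -0.4 112.9]
jaw top 1327 x [36.8 52.2]
pad top 364 x [66.1 73.4]
box top 3143 x [ 74.8 129.9]
handle 3482 x [-121.8  -42.6]
trigger 2111 x [-103.6  -91.9]
```

View pics/wrist12.png

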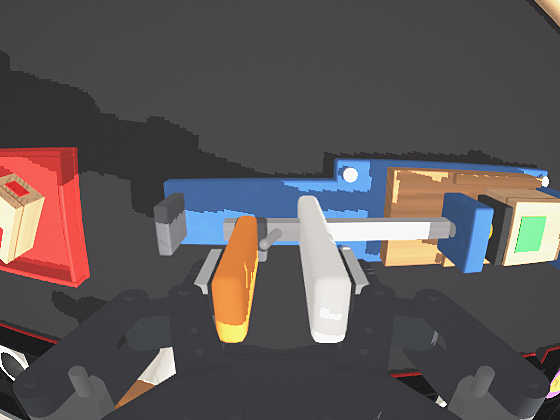

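```bash
python3 - <<'E'
import cv2,numpy as np
a=[cv2.resize(cv2.imread(f"pics/wrist{i}.png")[170:290,400:560],None,fx=5,fy=2.5*1,interpolation=cv2.INTER_NEAREST) for i in (11,12)]
cv2.imwrite("pics/z12.png",np.vstack(a))
im=cv2.imread("pics/side12.png")[160:250,200:320]; im2=cv2.imread("pics/scene12.png")[200:300,240:340]
cv2.imwrite("pics/zs12.png",np.hstack([cv2.resize(im,(400,300),interpolation=cv2.INTER_CUBIC),cv2.resize(im2,(400,300),interpolation=cv2.INTER_CUBIC)]))
E
```

```text
(no output)
```

View pics/z12.png

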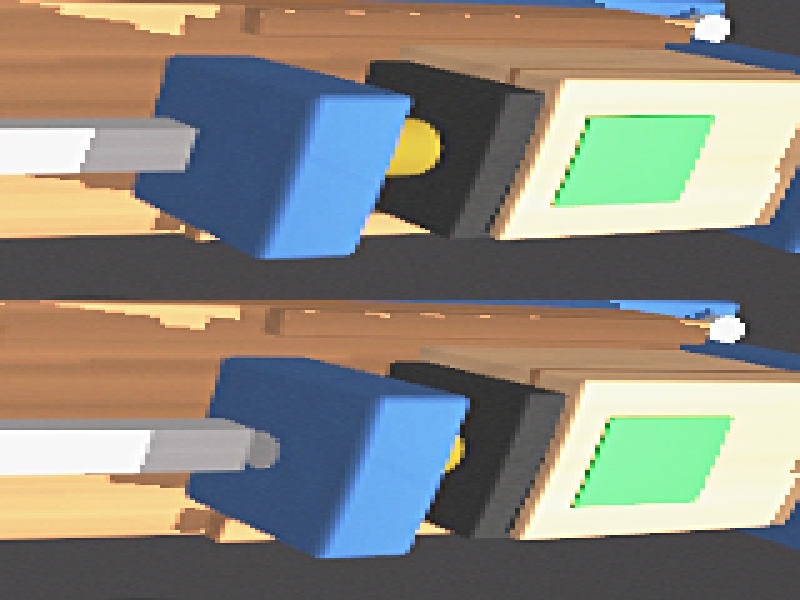

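View pics/zs12.png

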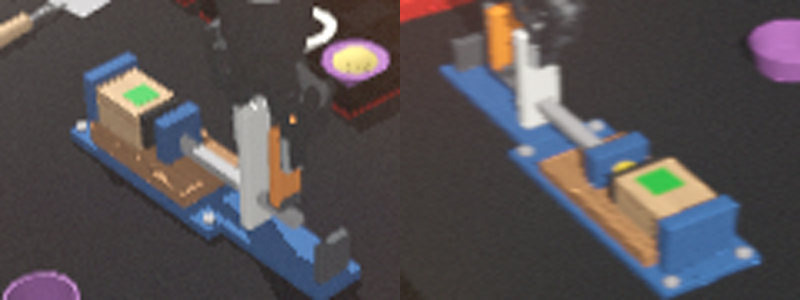

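```bash
cat >> h.py <<'E'
def edges(p,o):
    v,u=np.mgrid[:420,:560]; uv=np.c_[u.ravel(),v.ravel()]; H=hsv(p); B=cmask(p,"blue")
    out={}
    def cl(z): return toclamp(wplane(uv,o,z)).reshape(420,560,3)
    A=cl(.074); top=B&(H[...,2]>170)
    for y0 in (-12,0,12):
        s=(abs(A[...,1]-y0)<1.5)&(A[...,0]>-20)&(A[...,0]<90)&(u>380)
        m=s&top; out[f"jaw{y0}"]=np.round([A[m][:,0].min(),A[m][:,0].max()],1).tolist() if m.any() else None
        P=cl(.068); m=(abs(P[...,1]-y0)<1.5)&(P[...,0]>40)&(P[...,0]<90)&(H[...,2]<100)&(H[...,2]>55)&(u>400)&(H[...,1]<60)
        out[f"pad{y0}"]=np.percentile(P[m][:,0],[2,98]).round(1).tolist() if m.any() else None
        P=cl(.070); m=(abs(P[...,1]-y0)<1.5)&(P[...,0]>50)&(P[...,0]<110)&(H[...,2]>215)&(H[...,0]<35)&(u>400)
        out[f"box{y0}"]=round(float(P[m][:,0].min()),1) if m.any() else None
    return out
E
python3 - <<'E'
from h import *
q=np.array([-.7065,.707,.02,-.019])
for i,t in ((9,(.6109,.0607,.1141)),(10,(.6103,.0607,.1134)),(11,(.6103,.0607,.1137)),(12,(.6105,.0572,.1129))):
    p=np.load(f"pics/L{i}.npz")["p"]; print(i,edges(p,{"tcp_pos":np.array(t),"ee_rot":q}))
E
```

```text
9 {'jaw-12': [4.2, 18.2], 'pad-12': [41.9, 48.7], 'box-12': 50.1, 'jaw0': [4.3, 18.8], 'pad0': [41.7, 48.6], 'box0': 67.9, 'jaw12': [4.5, 18.5], 'pad12': [41.6, 48.5], 'box12': 68.1}
10 {'jaw-12': [18.8, 33.1], 'pad-12': [56.5, 63.2], 'box-12': 67.7, 'jaw0': [18.9, 33.2], 'pad0': [56.5, 63.2], 'box0': 68.0, 'jaw12': [19.0, 33.0], 'pad12': [56.4, 63.3], 'box12': 67.8}
11 {'jaw-12': [32.8, 46.8], 'pad-12': [61.0, 74.2], 'box-12': 50.7, 'jaw0': [33.0, 47.3], 'pad0': [59.1, 74.5], 'box0': 51.0, 'jaw12': [32.8, 46.9], 'pad12': [58.5, 74.6], 'box12': 50.4}
12 {'jaw-12': [38.2, 52.4], 'pad-12': [65.0, 73.6], 'box-12': 75.1, 'jaw0': [38.2, 52.2], 'pad0': [62.8, 74.5], 'box0': 56.3, 'jaw12': [38.1, 52.5], 'pad12': [65.7, 74.2], 'box12': 75.4}
```

Ray-cast edges agree with the depth: the jaw front is at 52.4 and the box rear at 75.0, so the pad is in about 7.5 mm. About 3.5 mm more is needed.

```bash
python3 -m inch '[{"dp":[0,0,0.8],"rotation":[0,0,0],"fingers":108},{"dp":[0,0,1.6],"rotation":[0,0,0],"fingers":112},{"dp":[0,0,1.6],"rotation":[0,0,0],"fingers":112},{"dp":[0,0,1.6],"rotation":[0,0,0],"fingers":112}]'
python3 - <<'E'
from h import *
look(13); o=manip.get_obs(); print(edges(np.load("pics/L13.npz")["p"],o))
E
```

```text
t: 18.48
tcp_pos: [0.6105, 0.0587, 0.1129]
ee_rot: [-0.706, 0.707, 0.02, -0.019]
ft_force: [-0.6, -5.1, 5.1]
gripper_width: 0.0481
t 18.48 tcp [610.5  58.7 112.9] z-dir deg 93.2 F [-0.6 -5.1  5.1] w 48.1 q6 -0.09
tcp clamp [-77.3  -0.5 112.9]
jaw top 1347 x [37.3 52.8]
pad top 363 x [66.3 73.8]
box top 3214 x [ 74.9 130. ]
handle 3506 x [-119.2  -42.6]
trigger 2127 x [-100.6  -88.9]
{'jaw-12': [38.6, 52.9], 'pad-12': [64.9, 73.8], 'box-12': 75.3, 'jaw0': [38.6, 52.8], 'pad0': [67.1, 74.2], 'box0': 75.2, 'jaw12': [38.5, 53.0], 'pad12': [61.4, 74.4], 'box12': 75.4}
```

The trigger moved 3 mm but the jaw only 0.5 mm. I'll hold and see whether the jaw creeps, and which way.

```bash
python3 -m inch '[{"dp":[0,0,0],"rotation":[0,0,0],"fingers":112},{"dp":[0,0,0],"rotation":[0,0,0],"fingers":112},{"dp":[0,0,0],"rotation":[0,0,0],"fingers":112},{"dp":[0,0,0],"rotation":[0,0,0],"fingers":112},{"dp":[0,0,0],"rotation":[0,0,0],"fingers":112},{"dp":[0,0,0],"rotation":[0,0,0],"fingers":112}]'
python3 - <<'E'
from h import *
look(14); o=manip.get_obs(); print(edges(np.load("pics/L14.npz")["p"],o))
E
```

```text
t: 19.27
tcp_pos: [0.6105, 0.0587, 0.1128]
ee_rot: [-0.706, 0.707, 0.02, -0.019]
ft_force: [-1.4, -5.6, 5.9]
gripper_width: 0.048
t 19.27 tcp [610.5  58.7 112.8] z-dir deg 93.2 F [-1.4 -5.6  5.9] w 48.0 q6 -0.09
tcp clamp [-77.3  -0.5 112.8]
jaw top 1344 x [37.3 52.8]
pad top 351 x [66.1 73.7]
box top 3225 x [ 74.9 130.2]
handle 3520 x [-119.2  -42.3]
trigger 2127 x [-100.6  -88.9]
{'jaw-12': [38.6, 52.9], 'pad-12': [60.2, 73.7], 'box-12': 75.2, 'jaw0': [38.6, 52.7], 'pad0': [67.2, 74.2], 'box0': 75.2, 'jaw12': [38.5, 52.9], 'pad12': [66.3, 74.4], 'box12': 75.4}
```

View pics/wrist14.png

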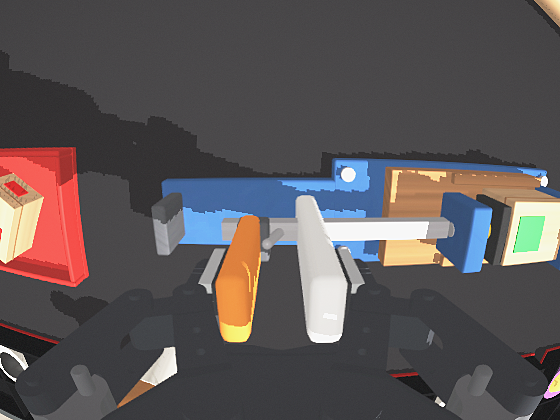

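The hold is steady, with the pad at about 7.9 mm. I'll release fully, read the relaxed jaw position, and then make one continuous stroke.

```bash
python3 -m inch '[{"dp":[0,0,-3.5],"rotation":[0,0,0],"fingers":90},{"dp":[0,0,-7],"rotation":[0,0,0],"fingers":68},{"dp":[0,0,-7],"rotation":[0,0,0],"fingers":68},{"dp":[0,0,-7],"rotation":[0,0,0],"fingers":68},{"dp":[0,0,-7],"rotation":[0,0,0],"fingers":68}]'
python3 - <<'E'
from h import *
look(15); o=manip.get_obs(); print(edges(np.load("pics/L15.npz")["p"],o))
E
python3 -m inch '[{"dp":[0,0,-2.5],"rotation":[0,0,0],"fingers":100},{"dp":[0,0,-2.5],"rotation":[0,0,0],"fingers":100},{"dp":[0,0,-2.5],"rotation":[0,0,0],"fingers":100},{"dp":[0,0,-2.5],"rotation":[0,0,0],"fingers":100}]'
python3 - <<'E'
from h import *
look(16); o=manip.get_obs(); print(edges(np.load("pics/L16.npz")["p"],o))
E
```

```text
t: 19.95
tcp_pos: [0.6102, 0.0528, 0.1122]
ee_rot: [0.707, -0.707, -0.02, 0.02]
ft_force: [-0.3, 0.5, 0.0]
gripper_width: 0.0629
t 19.95 tcp [610.2  52.8 112.2] z-dir deg 93.2 F [-0.3  0.5  0. ] w 62.9 q6 -0.1
tcp clamp [-8.320e+01  1.000e-01  1.122e+02]
jaw top 1333 x [32.3 47.9]
pad top 354 x [66. 73.]
box top 2847 x [ 74.7 126.5]
handle 3465 x [-121.   -45.2]
trigger 2075 x [-112.5 -100.9]
{'jaw-12': [33.6, 47.8], 'pad-12': [60.7, 74.2], 'box-12': 51.4, 'jaw0': [33.7, 47.8], 'pad0': [59.5, 74.4], 'box0': 51.6, 'jaw12': [33.6, 47.7], 'pad12': [62.0, 74.4], 'box12': 51.5}
t: 20.5
tcp_pos: [0.6102, 0.0565, 0.1136]
ee_rot: [0.711, -0.703, -0.022, 0.021]
ft_force: [-2.4, 21.0, 7.1]
gripper_width: 0.0522
t 20.50 tcp [610.2  56.5 113.6] z-dir deg 93.5 F [-2.4 21.   7.1] w 52.2 q6 -0.11
tcp clamp [-79.5  -0.  113.6]
jaw top 1308 x [36.9 52.5]
stop top 33 x [133.9 138.6]
pad top 355 x [66.2 73.7]
box top 3148 x [ 74.9 131.2]
handle 3415 x [-122.1  -45.4]
trigger 2116 x [-105.2  -93. ]
{'jaw-12': [38.3, 52.4], 'pad-12': [65.1, 74.5], 'box-12': 75.3, 'jaw0': [38.3, 52.8], 'pad0': [67.3, 74.5], 'box0': 56.3, 'jaw12': [38.4, 52.7], 'pad12': [60.7, 74.3], 'box12': 75.3}
```

```bash
python3 -m inch '[{"dp":[0,0,-2.5],"rotation":[0,0,0],"fingers":85},{"dp":[0,0,-4.5],"rotation":[0,0,0],"fingers":68},{"dp":[0,0,-4.5],"rotation":[0,0,0],"fingers":68},{"dp":[0,0,-4.5],"rotation":[0,0,0],"fingers":68},{"dp":[0,0,0],"rotation":[0,0,0],"fingers":111},{"dp":[0,0,2.2],"rotation":[0,0,0],"fingers":111},{"dp":[0,0,2.2],"rotation":[0,0,0],"fingers":111},{"dp":[0,0,2.2],"rotation":[0,0,0],"fingers":111}]'
python3 - <<'E'
from h import *
look(17); o=manip.get_obs(); print(edges(np.load("pics/L17.npz")["p"],o))
E
```

```text
t: 21.55
tcp_pos: [0.61, 0.0583, 0.1147]
ee_rot: [0.711, -0.703, -0.022, 0.021]
ft_force: [-5.3, 18.8, 13.7]
gripper_width: 0.0487
t 21.55 tcp [610.   58.3 114.7] z-dir deg 93.5 F [-5.3 18.8 13.7] w 48.7 q6 -0.1
tcp clamp [-77.6   0.  114.7]
jaw top 1287 x [39.8 55.6]
stop top 71 x [133.2 139.3]
pad top 356 x [66.1 73.7]
box top 3268 x [ 75.  131.7]
handle 3404 x [-117.7  -46.8]
trigger 2085 x [-101.5  -89.5]
{'jaw-12': [41.0, 55.4], 'pad-12': [64.6, 74.0], 'box-12': 75.0, 'jaw0': [41.1, 55.5], 'pad0': [67.3, 74.4], 'box0': 75.5, 'jaw12': [41.1, 55.4], 'pad12': [67.4, 74.5], 'box12': 75.3}
```

View pics/wrist17.png

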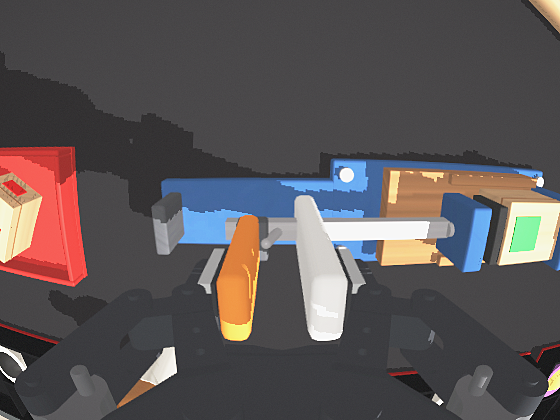

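The jaw front is at 55.4 and the box rear at 75.1, so the pad is in about 10.4 mm of the 11 wanted. I'll check that it holds.

```bash
python3 -m inch '[{"dp":[0,0,0],"rotation":[0,0,0],"fingers":111},{"dp":[0,0,0],"rotation":[0,0,0],"fingers":111},{"dp":[0,0,0],"rotation":[0,0,0],"fingers":111},{"dp":[0,0,0],"rotation":[0,0,0],"fingers":111},{"dp":[0,0,0],"rotation":[0,0,0],"fingers":111},{"dp":[0,0,0],"rotation":[0,0,0],"fingers":111},{"dp":[0,0,0],"rotation":[0,0,0],"fingers":111},{"dp":[0,0,0],"rotation":[0,0,0],"fingers":111}]'
python3 - <<'E'
from h import *
look(18); o=manip.get_obs(); print(edges(np.load("pics/L18.npz")["p"],o)); 
for n in ("side","scene"):
    _,p,d=snap(n,18); C=toclamp(cloud(n,d)); B=cmask(p,"blue"); H=hsv(p)
    for nm,m in (("jaw top",B&(abs(C[...,2]-74)<3)&(C[...,0]<75)&(C[...,0]>20)&(abs(C[...,1])<30)),("stop top",B&(abs(C[...,2]-78)<3)&(C[...,0]>120)&(C[...,0]<170)&(abs(C[...,1])<40)),("box top",~B&(H[...,2]>90)&(abs(C[...,2]-70)<3)&(C[...,0]>60)&(C[...,0]<150)&(abs(C[...,1])<40))):
        if m.sum()>8: print(n,nm,m.sum(),rect(C[m]/1000))
im=cv2.imread("pics/side18.png")[160:310,200:400]; im2=cv2.imread("pics/scene18.png")[150:300,200:350]
cv2.imwrite("pics/zs18.png",np.hstack([cv2.resize(im,(450,338),interpolation=cv2.INTER_CUBIC),cv2.resize(im2,(338,338),interpolation=cv2.INTER_CUBIC)]))
E
```

```text
t: 22.6
tcp_pos: [0.61, 0.0583, 0.1147]
ee_rot: [0.711, -0.703, -0.022, 0.021]
ft_force: [-5.2, 19.6, 13.9]
gripper_width: 0.0486
t 22.60 tcp [610.   58.3 114.7] z-dir deg 93.5 F [-5.2 19.6 13.9] w 48.6 q6 -0.1
tcp clamp [-77.6   0.  114.7]
jaw top 1293 x [39.5 55.3]
stop top 74 x [133.9 139.6]
pad top 347 x [66.1 73.7]
box top 3244 x [ 75.  131.6]
handle 3395 x [-117.6  -46.7]
trigger 2083 x [-101.5  -89.5]
{'jaw-12': [41.0, 55.2], 'pad-12': [64.5, 73.9], 'box-12': 75.0, 'jaw0': [41.1, 55.3], 'pad0': [67.3, 74.4], 'box0': 75.4, 'jaw12': [40.9, 55.4], 'pad12': [67.3, 74.2], 'box12': 75.2}
side jaw top 34 (array([47. ,  1.8]), array([15.3, 42.3]), 3.6)
side stop top 32 (array([140.4,   1. ]), array([49.6, 13.2]), 86.4)
side box top 173 (array([107.2,   5. ]), array([52.1, 76.4]), 87.1)
scene jaw top 49 (array([49.9, -2.1]), array([42.4, 15. ]), 88.0)
scene stop top 64 (array([146.1,  -1.7]), array([13.6, 53. ]), 1.8)
scene box top 243 (array([109.1,  -0.6]), array([52.3, 81.7]), 84.1)
```

View pics/zs18.png

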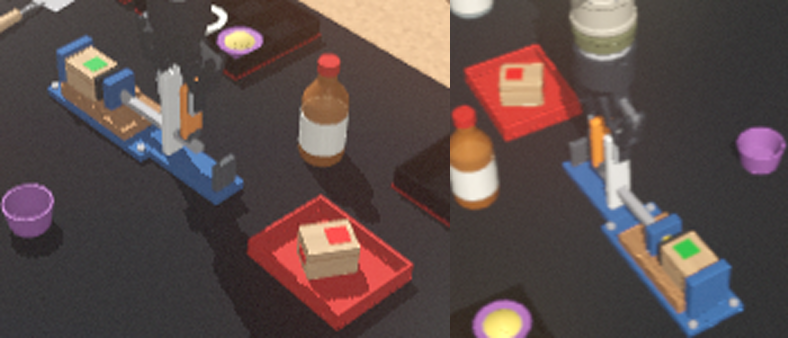

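Both outside views show the green box between jaw and stop and the red box flat in the nest. The squeeze stayed put over a second of holding, so I'm handing it in.

```bash
python3 -c "
from plant import manip; print(manip.finish_job())"
```

```text
the job is handed in; nothing more can be done
None
```

The job is handed in at about 22.7 s of the 67 s. The red box is set down in the reject nest, and the green box is clamped against the end stop with the trigger still squeezed.

- **Pad squeeze:** The last wrist picture put the jaw front at clamp x 55.3 and the box rear at 75.1. That means the pad is pressed in about 10.3 mm of the 11 wanted, and it was never near bottoming (22 mm). The jaw stayed within about 0.2 mm over a second of holding.
- **Independent check:** The scene and side cameras disagree with each other by a few mm, but their average puts the jaw front at about 56 mm.
- **Boxes:** The red box lies in the nest in both outside views. The green box's position and flatness on the bed were measured after release, before the squeezing.
- **What went wrong on the way:** The last squeeze took three tries. Under load the jaw followed the trigger with more loss than stated, about 3 to 4 mm instead of under 1.5 mm. A stroke that I paused and then resumed stuck at about 8 mm of pad travel. I let the trigger fully out and did it in one continuous stroke.
- **Side force:** The hand presses on the handle with about 20 N sideways at the end (25 N in all). It stayed steady during that hold.
- **Other things:** The bystander objects were not touched on purpose, and nothing looked moved in the final views. I did not re-measure their positions.

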